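# Free the pattern plate from the clamping stand

## Task

Lift the hinged clamp bar of the wooden stand up as far as it goes and leave it up, then take the flat metal plate by its tongue and slide it flat along the bed, straight out of the front of the stand. Lay the plate flat on the granite slab with its whole wide part on the stone (the tongue may stick out over the edge), let go, and leave the other things on the table where they are.

Things in the scene. Friction and masses are not known exactly. Their poses are not given: they have to be found in the camera images.
- stand: fixed wooden clamping stand, about 175 (x) x 250 (y) x 264 mm tall. Origin on the table; its x axis points away from its open front (the front faces the robot's left, not the robot), z up. Its flat bed is 50 mm above the table, x = -60 (front edge) to +100 mm, y = -108 to +132 mm. Two guide rails along x, 5 mm high, stand on the bed with inner faces at y = +-37.5 mm, x = -39 to +45 mm
- shelf_edge (a point): middle of the lower front edge of the thread shelf over the stand's bed: x = -35, z = 250 mm of the stand's frame. The shelf reaches 130 mm back from here and 122 mm to either side, carries spools and stands on two rear posts. Work on the bed, the handle or the tongue has to lean in from the front, beneath it
- clamp (a joint): angle of the clamp bar, rad: 0 down over the plate's tongue, grows as its free end is lifted, end stop 0.85. Stiff hinge: it stays at any angle where it is left; about 3 N at the handle lift it. Steel bar 14 x 14 mm along the stand's y at x = -51.5 mm; two feet under it stand before the plate's shoulders and stop it from sliding out until the bar is lifted by 0.15 rad or more
- clamp_pivot (a point): the hinge axis of the clamp bar, fixed in the stand at x = -51.5, y = +110, z = 68 mm of its frame. The axis runs along the stand's x: the free end, on the stand's -y side, swings up and towards +y, so that the raised bar and handle lean over the plate's tongue
- handle (a point): grip point of the clamp bar: middle of a round wooden handle, 16 mm diameter, 44 mm long, along the stand's x (parallel to the hinge axis), sticking out of the bar's free end to the front, free all round. 205 mm from the hinge axis: at angle q it is at x = -91.5, y = 110 - 205 cos(q), z = 68 + 205 sin(q) mm in the stand's frame
- plate: flat aluminium pattern plate 6 mm thick, about 0.13 kg. Wide part 85 (x) x 70 (y) mm; origin: centre of its underside, z up. A tongue 30 mm wide, 66 mm long sticks out from the middle of its -x edge. At the start it lies on the bed between the rails (2.5 mm play each side), tongue to the front, under the clamp bar and 48 mm out beyond the bed's front edge, in free air
- tongue (a point): grip point of the plate: on the tongue, 88.5 mm from the plate's origin towards -x, at mid thickness; at the start 28 mm in front of the bed's front edge
- c1 (a point): corner of the plate's wide part, underside, at x = -42.5, y = -35 mm of the plate's frame
- c2 (a point): corner of the plate's wide part, underside, at x = -42.5, y = +35 mm
- c3 (a point): corner of the plate's wide part, underside, at x = +42.5, y = -35 mm
- c4 (a point): corner of the plate's wide part, underside, at x = +42.5, y = +35 mm
- slab: fixed square slab of plain dark granite, 160 x 160 x 40 mm, edges along its x and y axes; origin: centre of its underside, on the table (its top is 40 mm up). It stands across from the stand's front, beside the tool block, nearer to the robot or farther from it
- tool_block: fixed wooden block 130 x 120 x 40 mm with upright punches, in all 95 mm tall; origin: centre of its underside. It stands beside the slab
- spool_a: standing spool of thread, 60 mm across, 90 mm tall; position is the centre of its underside. A bystander, to be left where it is.
- spool_b: standing spool of thread, 60 mm across, 80 mm tall; position is the centre of its underside. A bystander, to be left where it is.
- jar: amber jar with a black cap, 64 mm across, 85 mm tall; position is the centre of its underside. A bystander, to be left where it is.
- brush: brush lying flat (length along its x axis); position is the centre of its underside. A bystander, to be left where it is.
- awl: awl lying flat, wooden handle to its -x; position is the centre of its underside. A bystander, to be left where it is.
- phone: black phone lying flat, 150 x 72 x 9 mm; position is the centre of its underside. A bystander, to be left where it is.
- tin: low steel tin, 60 mm across, 35 mm tall; position is the centre of its underside. A bystander, to be left where it is.

How it is judged:
On the way, in this order (a step that is already met when the one before it is completed fails the run):
1. the clamp bar is lifted well up (more than 0.6 rad) with the plate still in its place (value of joint clamp above 0.6 rad and x of plate in the frame of stand above -0.03 m), for 0.2 s.
2. with the bar up, the plate has been slid forward more than half out of the stand (50 mm), lying flat at bed height (value of joint clamp above 0.6 rad and x of plate in the frame of stand between -0.13 and -0.05 m and y of plate in the frame of stand between -0.02 and 0.02 m and z of plate in the frame of stand between 0.038 and 0.062 m and angle between plate's own z axis and vertical below 0.2 rad).
At the end, for the whole second after the job is handed in: The clamp bar stands above 0.6 rad; the plate lies flat and still on the granite slab (within 0.06 rad of level, its underside at the slab's top to within about 4 mm), all four corners of its wide part on the slab (to 2 mm) (value of joint clamp above 0.6 rad and angle between plate's own z axis and vertical below 0.06 rad and z of plate in the frame of slab between 0.037 and 0.044 m and linear speed of plate below 0.02 m/s and x of c1 in the frame of slab between -0.082 and 0.082 m and y of c1 in the frame of slab between -0.082 and 0.082 m and x of c2 in the frame of slab between -0.082 and 0.082 m and y of c2 in the frame of slab between -0.082 and 0.082 m and x of c3 in the frame of slab between -0.082 and 0.082 m and y of c3 in the frame of slab between -0.082 and 0.082 m and x of c4 in the frame of slab between -0.082 and 0.082 m and y of c4 in the frame of slab between -0.082 and 0.082 m); the robot touches nothing.
It fails at once if a bystander is pushed more than 40 mm away (distance of any of spool_a, spool_b, jar, brush, awl, phone, tin from where it was at the start of the episode above 0.04 m).
It also fails if it takes over 64 s, if anything falls off the work surface, if the arm or the gripper's body presses on something with over 40 N, if the wrist force passes 120 N, or if a joint passes its speed limit or range.

## Robot

A 6-joint arm with a two-finger parallel gripper is mounted at the origin on the work surface. World frame = base frame: x ahead of the robot, y to its left, z up, the work surface at z = 0. Lengths are in m, angles in rad, forces in N, time in s.
With the tool pointing down it reaches from about 0.35 to 0.775 m from the base axis. Payload 7.3 kg.
Tool frame: the origin (TCP) lies at the very end of the fingers, on their centre line; the grasp point (between the pads) lies 19 mm behind it (robot.pinch_z is the distance from the TCP to the grasp point, in m); z points along the fingers, y is the line along which they close (so a half turn about z gives the same grasp; the last joint's range is limited). The gripper opens to 92 mm and grips with 3 to 60 N. Pads are 19 mm wide; open, the fingers measure 130 mm over their backs; the gripper's body (75 mm by 190 mm) begins 47 mm behind the grasp point.
Start: joints at [1.029, 0.342, 1.524, -0, 1.275, -0.146], TCP at [0.202, 0.484, 0.227] pointing down, gripper open.
Joint ranges: [-2.53, 2.53], [-0.77, 2.02], [0.04, 2.7], [-1, 4.14], [0.28, 2.66], [-3.11, 3.11]. Speed limits (rad/s): [2.57, 2.57, 3.14, 3.14, 3.14, 3.14].

## Interface

Orientations are given as [roll, pitch, yaw] about the fixed x, y, z axes, in that order (R = Rz(yaw) Ry(pitch) Rx(roll)).
In Python, from cell import robot gives the robot as it stands.
- The arm moves only by the tool move_arm, never from a script. Its argument "motion" is a list of rows, each a list of 6 numbers: the shift along the tool's x, y, z in units of 0.1 m (1.0 is 0.1 m), then the turn, a rotation vector about the tool's x, y, z in units of pi rad (1.0 is pi rad). In form: [[dx, dy, dz, rx, ry, rz], ...]. A call has 1 to 12 rows; each row is the pose to reach, as a shift and turn from the pose commanded when the call began, along the tool's axes at that moment, turning the shorter way round; what a row does not reach only later rows make up. A row lasts 1/8 s, in which the tool goes at most 62.5 mm and 10.7 degrees, less where a joint would pass 70% of its speed; a pose out of reach is approached as far as the arm can. A call with a number of a shift or a turn outside -1 to 1 is refused whole. A call with a gripper value outside its range is refused whole. "fingers" is the opening, from -1 (shut) to 1 (fully open), set as the call begins (left out, the last holds). The fingers move at their own pace and stop on an object; "newtons" is the grip in N (left out, the last holds). Time passes only in rows, so rows that repeat a pose let the fingers close. It gives the time, the measured TCP pose, the force, the opening and the grip force at its end, in the units of the state.
- robot.observe(): the state, without advancing time (a new reading comes with each control period).
- robot.read_camera(name): name is "side" or "top"; returns a dict with "image" (384x512x3 uint8, red, green, blue), "range_z" (384x512 float32, m along the optical axis (not along the pixel's ray), 0 where there is no reading), "vfov" (degrees; the focal length in pixels is half the picture's height over the tangent of half this angle, whatever the lens; pixels are square), "cx", "cy" (the principal point, pixels), "k1" (the pictures are not rectified: a ray, as slopes to the right and down, at radius r is drawn at 1 + k1 r^2 times it, then the intrinsics apply), "extrinsics" (4x4, takes a point from camera to world coordinates). Camera axes: x right, y up, looking along -z (the intrinsics and any distortion apply to the point x, -y, -z); pixel columns grow to the right and rows downward; lengths in m; the calibration is good to about 2 mm. A picture is of the moment at which its call begins.
- robot.hand_in(): hands the job in; it is judged then, once.
The state is a dict: "time": time; "qpos": joint angles; "qvel": joint speeds; "joint_efforts": joint torques, N m; "tool_pos": TCP position; "tool_rot": TCP orientation; "contact_force": force on the tool from outside, world axes, zero at the start; "torque": the same for the moment, N m; "opening": finger opening in m; "grip_force": force on a finger pad.
Only numpy, scipy, OpenCV 4.12 (cv2) and the standard library are available. Lean on these libraries where they do the work, as an engineer would, in place of code of your own. Each camera call takes 0.05 s, during which the arm holds its last target. There are 200 camera calls.

## Working session

There is one attempt and no reset: what is moved stays moved. The work goes in short steps, Python scripts to look and compute and a tool call to move; the robot and the scene stay as the last step left them, time stands still between calls to the robot, and variables do not carry over. Pictures are saved under pics/ and viewed, at most 10 in all, crops included, and the job is handed in when it is done.

Besides the shell and the picture viewer there is one more tool, called after "Request:" as a command line: name --pt "numbers of a row" for each row, then --argument value for the rest. move_arm: Moves the arm, as the interface text tells. Shifts and turns lie within -1 to 1; 1 stands for 0.1 m of shift or pi rad of turn. Its arguments: {"type":"object","properties":{"motion":{"type":"array"},"fingers":{"type":"number"},"newtons":{"type":"number"}},"required":["motion"]}

```bash
mkdir -p pics; ls; cat > h.py <<'E'
import numpy as np, cv2
from cell import robot
from scipy.spatial.transform import Rotation as R
def cam(n):
    c=robot.read_camera(n); c['f']=c['image'].shape[0]/2/np.tan(np.radians(c['vfov'])/2); return c
def pts(c):
    h,w=c['range_z'].shape; f=c['f']
    K=np.array([[f,0,c['cx']],[0,f,c['cy']],[0,0,1]])
    uv=np.stack(np.meshgrid(np.arange(w),np.arange(h)),-1).reshape(-1,2).astype(float)
    xd=(uv-[c['cx'],c['cy']])/f; s=xd.copy()
    for _ in range(20): s=xd/(1+c['k1']*(s**2).sum(1,keepdims=True))
    z=c['range_z'].reshape(-1,1)
    p=np.hstack([s[:,:1]*z,-s[:,1:]*z,-z]); E=np.array(c['extrinsics'])
    P=p@E[:3,:3].T+E[:3,3]; P[z[:,0]==0]=np.nan
    return P.reshape(h,w,3)
def save(c,n): cv2.imwrite('pics/'+n,cv2.cvtColor(c['image'],cv2.COLOR_RGB2BGR))
E
python3 - <<'E'
from h import *
for n in('top','side'):
    c=cam(n); save(c,n+'0.png'); np.savez(n+'0.npz',P=pts(c),im=c['image']); print(n,np.round(c['extrinsics'],3).tolist(),c['f'],c['k1'])
print(robot.observe())
E
```

```text
pics
top [[0.003, 0.995, -0.098, 0.428], [-1.0, 0.002, -0.004, -0.058], [-0.004, 0.098, 0.995, 1.473], [0.0, 0.0, 0.0, 1.0]] 486.93521891916 -0.18071851105524658
side [[-0.964, 0.185, -0.189, 0.39], [-0.264, -0.655, 0.708, 0.663], [0.007, 0.733, 0.68, 0.853], [0.0, 0.0, 0.0, 1.0]] 360.70260649255283 -0.07017298462496002
{'time': 0.1, 'qpos': array([ 1.02897079e+00,  3.42670870e-01,  1.52489785e+00, -1.26744678e-05,
        1.27537998e+00, -1.45947152e-01]), 'qvel': array([ 0.00058916, -0.00065298, -0.00171125, -0.00035642, -0.00099203,
       -0.00102904]), 'joint_efforts': array([ 9.72886191e-04, -4.32004201e+01, -2.44694334e+01,  7.18441280e-02,
        5.27125492e-02, -3.74971717e-05]), 'tool_pos': array([0.20222667, 0.4841132 , 0.22611345]), 'tool_rot': array([-3.14024926e+00, -1.85217945e-04,  2.74571784e+00]), 'contact_force': array([-0.35413836, -0.02409275, -0.51443209]), 'torque': array([ 0.00072871,  0.05233613, -0.05566572]), 'grip_force': 0.0, 'opening': 0.09184524421967737}
```

View pics/top0.png

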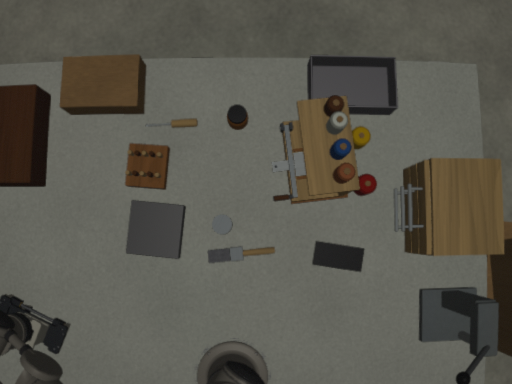

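View pics/side0.png

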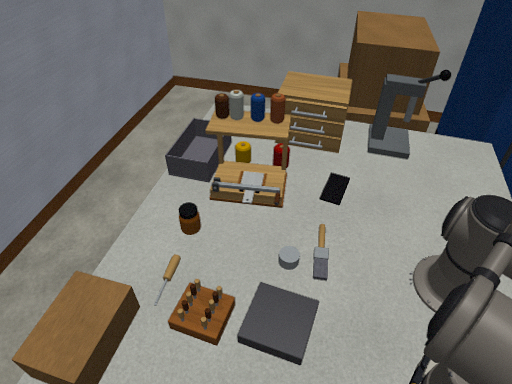

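The top view shows the stand at about (322,150) with its tongue at (278,167), the handle at (283,198) and the hinge at (286,128). The slab is at (156,230), the tool block at (147,166), the tin at (222,224) and the brush at (240,254). In the side view the tongue is at (249,192) and the handle at about (277,190).

```bash
python3 - <<'E'
from h import *
for n in('top','side'):
    d=np.load(n+'0.npz'); P=d['P']; im=d['im'].astype(int); hsv=cv2.cvtColor(d['im'],cv2.COLOR_RGB2HSV)
    z=P[...,2]; x=P[...,0]; y=P[...,1]
    def fit(name,m,k=np.ones((2,2))):
        m=cv2.morphologyEx(m.astype(np.uint8),cv2.MORPH_OPEN,k)
        nn,l,st,ce=cv2.connectedComponentsWithStats(m)
        for i in np.argsort(-st[1:,4])[:3]+1:
            if st[i,4]<8: continue
            q=P[l==i]; r=cv2.minAreaRect((q[:,:2]*1000).astype(np.float32))
            print(n,name,st[i,4],'pix',ce[i].round(0),'mean',q.mean(0).round(4),'rect',np.round(r[0],1),np.round(r[1],1),round(r[2],2))
    near=(x>.15)&(x<.8)&(y>-.25)&(y<.4)
    sat=hsv[...,1]; val=hsv[...,2]
    fit('slab',(y>.08)&(y<.4)&(x>.1)&(x<.4)&(abs(z-.04)<.012)&(val<110)&(sat<60))
    fit('block',(y>.08)&(y<.4)&(x>.38)&(x<.62)&(abs(z-.04)<.01))
    fit('grey',near&(y<.05)&(y>-.15)&(x>.35)&(x<.7)&(z>.03)&(z<.1)&(sat<70))
    fit('bright',near&(y<.05)&(y>-.15)&(x>.35)&(x<.7)&(z>.035)&(z<.1)&(sat<45)&(val>135))
    fit('shelf',near&(y<.05)&(z>.24)&(z<.29)&(x>.3))
    fit('handle',near&(y<.05)&(y>-.1)&(x>.3)&(x<.5)&(z>.04)&(z<.1)&(sat>90)&(val<130))
    fit('bed',near&(y<.05)&(abs(z-.05)<.006)&(x>.3)&(sat>70))
c=cv2.cvtColor(np.hstack([cv2.resize(np.load('top0.npz')['im'][110:215,260:365],(400,400),interpolation=2),cv2.resize(np.load('side0.npz')['im'][150:220,195:300],(600,400),interpolation=2)])[:,:800],cv2.COLOR_RGB2BGR)
cv2.imwrite('pics/crop.png',c)
E
```

```text
top slab 659 pix [155. 251.] mean [nan nan nan] rect [374.7 237.4] [162.8  43.7] 89.26
top block 2552 pix [156. 227.] mean [nan nan nan] rect [445.1 228.6] [156.8 147.5] 84.71
top block 515 pix [148. 181.] mean [nan nan nan] rect [594.4 266.7] [126.4  53.8] 86.17
top block 10 pix [147. 172.] mean [0.6091 0.2503 0.0675] rect [608.5 249.5] [24.2  7.9] 65.57
top grey 265 pix [224. 225.] mean [0.4548 0.0257 0.0328] rect [455.3  24.2] [59.1 43.7] 0.05
top grey 120 pix [279. 167.] mean [ 0.6261 -0.1357  0.0514] rect [ 626.7 -135.8] [26.4 35.8] 9.59
top shelf 2407 pix [316. 145.] mean [nan nan nan] rect [ 642.  -186.8] [234.3   0. ] 7.45
top bed 271 pix [304. 191.] mean [nan nan nan] rect [ 564.7 -221.7] [68.9 64.5] 5.31
top bed 264 pix [297. 138.] mean [ 0.7093 -0.1891  0.0666] rect [ 703.3 -189.6] [115.7  30.3] 6.64
top bed 13 pix [287. 124.] mean [ 0.754  -0.16    0.0604] rect [ 753.  -159.6] [11.5 13.3] 87.48
side slab 1003 pix [304. 328.] mean [nan nan nan] rect [371.1 227. ] [180.4  29.2] 82.51
side block 3583 pix [276. 321.] mean [nan nan nan] rect [442.4 231.8] [153.1 145.8] 83.66
s
[... 192 characters left out ...]
248. 200.] mean [nan nan nan] rect [ 632.1 -140. ] [34.9 52.8] 6.52
side bright 51 pix [248. 199.] mean [nan nan nan] rect [ 627.2 -140.6] [24.6 49.7] 6.96
side bright 51 pix [287. 256.] mean [0.4611 0.0406 0.0359] rect [460.5  38.7] [36.9 20.2] 10.77
side bright 34 pix [296. 253.] mean [nan nan nan] rect [435.   17.3] [28.7 28.5] 26.63
side shelf 1335 pix [245. 129.] mean [nan nan nan] rect [ 715.7 -359.2] [334.5 361.5] 8.58
side bed 225 pix [228. 177.] mean [nan nan nan] rect [ 722.2 -205.7] [89.9 83.7] 4.77
side bed 143 pix [275. 186.] mean [ 0.5571 -0.2239  0.0503] rect [ 560.1 -219.3] [61.1 90.8] 6.47
side bed 110 pix [231. 191.] mean [nan nan nan] rect [ 686.4 -159.1] [15.4 84.9] 89.03
```

View pics/crop.png

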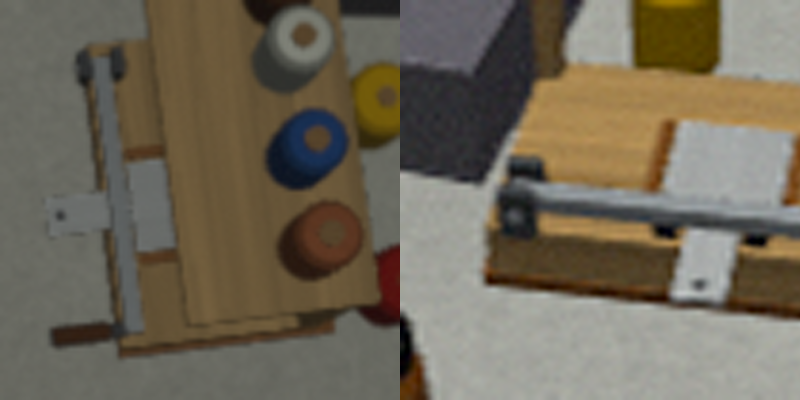

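```bash
cat >> h.py <<'E'
def ray(c,uv,z):
    uv=np.atleast_2d(uv).astype(float); f=c['f']
    xd=(uv-[c['cx'],c['cy']])/f; s=xd.copy()
    for _ in range(20): s=xd/(1+c['k1']*(s**2).sum(1,keepdims=True))
    E=np.array(c['extrinsics']); d=np.c_[s[:,0],-s[:,1],-np.ones(len(s))]@E[:3,:3].T
    return E[:3,3]+d*((z-E[2,3])/d[:,2])[:,None]
E
python3 - <<'E'
from h import *
for n in('top','side'):
    c=cam(n); P=pts(c); hsv=cv2.cvtColor(c['image'],cv2.COLOR_RGB2HSV); z=P[...,2]
    sat=hsv[...,1]; val=hsv[...,2]
    H,W=z.shape; U,V=np.meshgrid(np.arange(W),np.arange(H))
    X=ray(c,np.c_[U.ravel(),V.ravel()],.04).reshape(H,W,3)
    # slab
    m=(X[...,0]>.3)&(X[...,0]<.58)&(X[...,1]>.1)&(X[...,1]<.38)&(val<120)&(sat<60)
    m=cv2.morphologyEx(m.astype(np.uint8),cv2.MORPH_OPEN,np.ones((5,5)))
    nn,l,st,ce=cv2.connectedComponentsWithStats(m); i=1+np.argmax(st[1:,4])
    print(n,'slab',st[i],'val med',np.median(val[l==i]))
    top=(l==i)&(z>.034)
    r=cv2.minAreaRect((X[top][:,:2]*1000).astype(np.float32)); print(' depth',np.round(r[0]),np.round(r[1]),r[2], np.nanmedian(z[top]))
    r=cv2.minAreaRect((X[l==i][:,:2]*1000).astype(np.float32)); print(' colour',np.round(r[0]),np.round(r[1]),r[2])
    # plate tongue
    X=ray(c,np.c_[U.ravel(),V.ravel()],.056).reshape(H,W,3)
    m=(X[...,0]>.59)&(X[...,0]<.66)&(X[...,1]>-.157)&(X[...,1]<-.1)&(sat<40)&(z>.035)
    q=X[m]; r=cv2.minAreaRect((q[:,:2]*1000).astype(np.float32)); print(' tongue',m.sum(),np.round(r[0],1),np.round(r[1],1),r[2],'y max',np.round(np.percentile(q[:,1],98),4))
    for nm,zz,(a,b,cc,d) in(('handle',.068,(.5,.57,-.2,-.1)),):
        X=ray(c,np.c_[U.ravel(),V.ravel()],zz).reshape(H,W,3)
        m=(X[...,0]>a)&(X[...,0]<b)&(X[...,1]>cc)&(X[...,1]<d)&(z>.045)&(X[...,1]>-.168)
        q=X[m]; r=cv2.minAreaRect((q[:,:2]*1000).astype(np.float32)); print(' ',nm,m.sum(),np.round(r[0],1),np.round(r[1],1),r[2])
    if n=='top':
        print('edges bar/shelf picks')
        print(ray(c,[[298.8,110],[309.1,195.3]],.264).round(4))
        print('tongue end',ray(c,[[272.1,162],[273.1,171.9]],.056).round(4))
        print('bar edges hinge->free',ray(c,[[260+93/3.81,110+60/3.81],[260+122/3.81,110+330/3.81],[260+110/3.81,110+60/3.81],[260+141/3.81,110+330/3.81]],.075).round(4))
        print('handle',ray(c,[[260+50/3.81,110+336/3.81],[260+118/3.81,110+328/3.81]],.068).round(4))
        for nm,b in dict(tin=(222,224),brushL=(208,256),brushR=(274,251),jar=(238,117)).items(): print(nm,ray(c,b,.02).round(3))
E
```

```text
top slab [ 105  183   94   95 8592] val med 102.0
 depth [464. 241.] [184. 202.] 85.00747680664062 0.040916342243892734
 colour [440. 240.] [279. 280.] 0.10404495149850845
 tongue 140 [ 628.3 -135.1] [29.7 38.4] 0.19358575344085693 y max -0.1159
  handle 96 [ 539.1 -149.2] [29.5 62.1] 32.10819625854492
edges bar/shelf picks
[[ 0.7434 -0.1763  0.264 ]
 [ 0.5253 -0.2     0.264 ]]
tongue end [[ 0.6401 -0.1163  0.056 ]
 [ 0.6108 -0.1191  0.056 ]]
bar edges hinge->free [[ 0.7449 -0.1519  0.075 ]
 [ 0.5367 -0.1728  0.075 ]
 [ 0.745  -0.165   0.075 ]
 [ 0.5367 -0.1872  0.075 ]]
handle [[ 0.5325 -0.1185  0.068 ]
 [ 0.5387 -0.1703  0.068 ]]
tin [[0.459 0.032 0.02 ]]
brushL [[0.363 0.073 0.02 ]]
brushR [[ 0.379 -0.123  0.02 ]]
jar [[ 0.784 -0.014  0.02 ]]
side slab [ 237  283   81   80 4220] val med 81.0
 depth [441. 232.] [162. 160.] 84.83596801757812 0.04073920802924369
 colour [442. 238.] [174. 161.] 84.82439422607422
 tongue 93 [ 629.2 -135.6] [32.5 43.4] 2.6657333374023438 y max -0.1149
  handle 96 [ 548.1 -145.1] [47.6 45.8] 83.68917846679688
```

```bash
cat >> h.py <<'E'
a=np.radians(6.2)
sy=np.array([np.cos(a),np.sin(a),0]); sx=np.array([np.sin(a),-np.cos(a),0]); zh=np.array([0,0,1.])
O=np.array([.638,-.2255,0])
def S(x,y,z): return O+x*sx+y*sy+z*zh   # stand -> world
def toolR(lean,X=sx,Y=sy):  # tool y along Y, z leaning toward X
    z=np.sin(lean)*X-np.cos(lean)*zh
    return np.c_[np.cross(Y,z),Y,z]
def cur():
    o=robot.observe(); return o['tool_pos'],R.from_euler('xyz',o['tool_rot']).as_matrix(),o
def tcp(g,Rm,d=.019): return g+Rm[:,2]*d
def plan(p1,R1,n=None,start=None):
    p,Rm=start if start else cur()[:2]
    rv=R.from_matrix(Rm.T@R1).as_rotvec(); d=p1-p
    if n is None: n=max(1,int(np.ceil(np.linalg.norm(d)/.13)))
    for k in range(1,n+1):
        f=1/(n-k+1)
        rv=R.from_matrix(Rm.T@R1).as_rotvec()*f
        s=Rm.T@(p1-p)*f
        row=np.r_[np.round(s/.1,2),np.round(rv/np.pi,3)]
        rows=int(np.ceil(max(np.linalg.norm(s)/.055,np.degrees(np.linalg.norm(rv))/9.5,1)))
        print(row.tolist(),'x',rows)
        p=p+Rm@(row[:3]*.1); Rm=Rm@R.from_rotvec(row[3:]*np.pi).as_matrix()
    return p,Rm
E
python3 - <<'E'
from h import *
R1=toolR(np.radians(20))
h=S(-.0935,-.095,.068); print(h)
plan(tcp(h,R1)+[0,0,.14],R1,6)
E
```

```text
[ 0.53345772 -0.14280682  0.068     ]
[-0.92, -0.76, 0.06, 0.01, -0.017, 0.056] x 3
[-1.03, -0.59, 0.13, 0.01, -0.017, 0.056] x 3
[-1.11, -0.39, 0.21, 0.01, -0.017, 0.056] x 3
[-1.14, -0.19, 0.28, 0.01, -0.016, 0.056] x 3
[-1.15, 0.03, 0.34, 0.01, -0.017, 0.056] x 3
[-1.1, 0.24, 0.39, 0.009, -0.016, 0.056] x 3
```

```bash
python3 - <<'E'
from h import *
R1=toolR(np.radians(20))
h=S(-.0935,-.095,.068)
plan(tcp(h,R1)+[0,0,.14],R1,7)
E
```

```text
[-0.79, -0.65, 0.05, 0.008, -0.014, 0.048] x 2
[-0.87, -0.53, 0.1, 0.008, -0.014, 0.048] x 2
[-0.93, -0.38, 0.16, 0.009, -0.015, 0.048] x 2
[-0.97, -0.24, 0.21, 0.008, -0.014, 0.048] x 2
[-0.99, -0.08, 0.26, 0.009, -0.015, 0.048] x 2
[-0.98, 0.07, 0.3, 0.008, -0.014, 0.048] x 2
[-0.93, 0.23, 0.34, 0.009, -0.014, 0.048] x 2
```

Request:
move_arm --pt "-0.79 -0.65 0.05 0.008 -0.014 0.048" --pt "-0.79 -0.65 0.05 0.008 -0.014 0.048" --pt "-0.79 -0.65 0.05 0.008 -0.014 0.048" --fingers 0.2

```text
time: 0.57
tool_pos: [0.2509, 0.3922, 0.2216]
tool_rot: [-3.119, 0.046, 2.593]
contact_force: [-0.5, 0.3, -0.1]
opening: 0.0667
grip_force: 0.0
```

Request:
move_arm --pt "-0.87 -0.53 0.1 0.008 -0.014 0.048" --pt "-0.87 -0.53 0.1 0.008 -0.014 0.048" --pt "-0.87 -0.53 0.1 0.008 -0.014 0.048"

```text
time: 0.95
tool_pos: [0.2978, 0.3022, 0.2169]
tool_rot: [-3.105, 0.094, 2.443]
contact_force: [-0.2, -0.3, 0.4]
opening: 0.055
grip_force: 0.0
```

Request:
move_arm --pt "-0.93 -0.38 0.16 0.009 -0.015 0.048" --pt "-0.93 -0.38 0.16 0.009 -0.015 0.048" --pt "-0.93 -0.38 0.16 0.009 -0.015 0.048"

```text
time: 1.32
tool_pos: [0.3453, 0.213, 0.211]
tool_rot: [-3.095, 0.147, 2.293]
contact_force: [-0.5, 0.8, 1.0]
opening: 0.0547
grip_force: 0.0
```

Request:
move_arm --pt "-0.97 -0.24 0.21 0.008 -0.014 0.048" --pt "-0.97 -0.24 0.21 0.008 -0.014 0.048" --pt "-0.97 -0.24 0.21 0.008 -0.014 0.048"

```text
time: 1.7
tool_pos: [0.3923, 0.1228, 0.2056]
tool_rot: [-3.097, 0.198, 2.143]
contact_force: [0.7, 0.4, 0.6]
opening: 0.0548
grip_force: 0.0
```

Request:
move_arm --pt "-0.99 -0.08 0.26 0.009 -0.015 0.048" --pt "-0.99 -0.08 0.26 0.009 -0.015 0.048" --pt "-0.99 -0.08 0.26 0.009 -0.015 0.048"

```text
time: 2.08
tool_pos: [0.4401, 0.0324, 0.2]
tool_rot: [-3.102, 0.252, 1.991]
contact_force: [-1.0, 0.1, -1.0]
opening: 0.0547
grip_force: 0.0
```

Request:
move_arm --pt "-0.98 0.07 0.3 0.008 -0.014 0.048" --pt "-0.98 0.07 0.3 0.008 -0.014 0.048" --pt "-0.98 0.07 0.3 0.008 -0.014 0.048"

```text
time: 2.45
tool_pos: [0.4872, -0.0584, 0.195]
tool_rot: [-3.119, 0.3, 1.836]
contact_force: [-0.7, -0.4, 0.2]
opening: 0.0553
grip_force: 0.0
```

Request:
move_arm --pt "-0.93 0.23 0.34 0.009 -0.014 0.048" --pt "-0.93 0.23 0.34 0.009 -0.014 0.048" --pt "-0.93 0.23 0.34 0.009 -0.014 0.048" --pt "-0.93 0.23 0.34 0.009 -0.014 0.048"

```text
time: 2.95
tool_pos: [0.5336, -0.1463, 0.1897]
tool_rot: [-3.141, 0.346, 1.68]
contact_force: [0.1, 0.5, -0.6]
opening: 0.0551
grip_force: 0.0
```

```bash
python3 - <<'E'
from h import *
ims=[]
for n,(u0,v0,w,h) in dict(top=(240,90,140,140),side=(190,60,140,140)).items():
    c=cam(n); ims.append(cv2.resize(c['image'][v0:v0+h,u0:u0+w],(400,400),interpolation=2))
cv2.imwrite('pics/a.png',cv2.cvtColor(np.hstack(ims),cv2.COLOR_RGB2BGR))
R1=toolR(np.radians(20)); h=S(-.0935,-.095,.068)
plan(tcp(h,R1),R1,2)
E
```

```text
[0.22, 0.0, 0.66, 0.0, -0.0, 0.0] x 2
[0.23, 0.0, 0.67, 0.0, -0.001, 0.001] x 2
```

View pics/a.png

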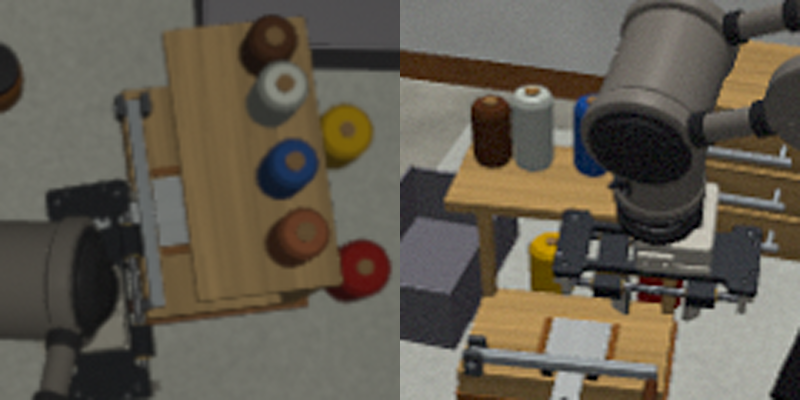

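The gripper hangs straight in front of the shelf at (100,290) in the left crop, clear of the spools. I'll go down over the handle.

Request:
move_arm --pt "0.22 0 0.66 0 0 0" --pt "0.22 0 0.66 0 0 0"

```text
time: 3.3
tool_pos: [0.5314, -0.1486, 0.1173]
tool_rot: [-3.133, 0.344, 1.682]
contact_force: [-0.6, 0.5, 0.3]
opening: 0.055
grip_force: 0.0
```

Request:
move_arm --pt "0.12 0 0.33 0 0 0" --pt "0.23 0 0.67 0 0 0" --pt "0.23 0 0.67 0 0 0"

```text
time: 3.68
tool_pos: [0.5333, -0.151, 0.049]
tool_rot: [-3.137, 0.346, 1.68]
contact_force: [0.3, -0.6, 0.2]
opening: 0.0552
grip_force: 0.0
```

Request:
move_arm --pt "0 0 0 0 0 0" --pt "0 0 0 0 0 0" --pt "0 0 0 0 0 0" --pt "0 0 0 0 0 0" --fingers -1 --newtons 12

```text
time: 4.18
tool_pos: [0.5345, -0.1516, 0.0501]
tool_rot: [3.141, 0.347, 1.678]
contact_force: [-0.4, 0.9, 0.7]
opening: 0.0197
grip_force: 0.0
```

Request:
move_arm --pt "0 0 0 0 0 0" --pt "0 0 0 0 0 0" --pt "0 0 0 0 0 0"

```text
time: 4.55
tool_pos: [0.5352, -0.1516, 0.0499]
tool_rot: [3.14, 0.347, 1.679]
contact_force: [4.0, 0.8, 0.8]
opening: 0.0157
grip_force: 12.0
```

```bash
python3 - <<'E'
from h import *
R1=toolR(np.radians(20)); p,Rm,o=cur()
# arc of q in tool axes relative to q=0
for q in np.linspace(.1,.9,9):
    d=.205*(1-np.cos(q))*sy+.205*np.sin(q)*zh
    print(q.round(2),np.round(Rm.T@d/.1,2).tolist())
q0=.5;
d=.205*(np.cos(q0)-np.cos(.85))*sy+.205*(np.sin(.85)-np.sin(q0))*zh
for q in (.57,.64,.71,.78,.84,.88): print(q,np.round(Rm.T@(.205*(np.cos(.44)-np.cos(q))*sy+.205*(np.sin(q)-np.sin(.44))*zh)/.1,2).tolist())
E
```

```text
0.1 [-0.07, 0.01, -0.19]
0.2 [-0.14, 0.04, -0.38]
0.3 [-0.21, 0.09, -0.57]
0.4 [-0.27, 0.16, -0.75]
0.5 [-0.33, 0.25, -0.92]
0.6 [-0.39, 0.36, -1.09]
0.7 [-0.45, 0.48, -1.24]
0.8 [-0.5, 0.62, -1.38]
0.9 [-0.55, 0.78, -1.51]
0.57 [-0.08, 0.13, -0.22]
0.64 [-0.12, 0.21, -0.33]
0.71 [-0.16, 0.3, -0.43]
0.78 [-0.19, 0.4, -0.53]
0.84 [-0.22, 0.49, -0.61]
0.88 [-0.24, 0.55, -0.66]
```

Request:
move_arm --pt "-0.07 0.01 -0.19 0 0 0" --pt "-0.14 0.04 -0.38 0 0 0" --pt "-0.21 0.09 -0.57 0 0 0" --pt "-0.27 0.16 -0.75 0 0 0" --pt "-0.3 0.2 -0.82 0 0 0"

```text
time: 5.18
tool_pos: [0.5572, -0.149, 0.1371]
tool_rot: [3.136, 0.346, 1.678]
contact_force: [15.0, 0.9, -13.1]
opening: 0.0154
grip_force: 12.0
```

Request:
move_arm --pt "-0.08 0.13 -0.22 0 0 0" --pt "-0.12 0.21 -0.33 0 0 0" --pt "-0.16 0.3 -0.43 0 0 0" --pt "-0.19 0.4 -0.53 0 0 0" --pt "-0.22 0.49 -0.61 0 0 0" --pt "-0.22 0.49 -0.61 0 0 0" --pt "-0.22 0.49 -0.61 0 0 0"

```text
time: 6.05
tool_pos: [0.603, -0.1436, 0.2001]
tool_rot: [-3.141, 0.345, 1.679]
contact_force: [7.0, 2.4, -6.3]
opening: 0.0158
grip_force: 12.0
```

```bash
python3 - <<'E'
from h import *
p,Rm,o=cur()
p1=p-Rm[:,2]*.09; st=plan(p1,Rm,1)
p2=st[0]-.13*sx-.03*zh; st=plan(p2,Rm,2,st)
R45=toolR(np.radians(45)); g=tcp(S(-.0915,0,.053),R45,.016)
print('--'); st=plan(g-R45[:,2]*.12,R45,3,st); print('--',st[0],g)
plan(g,R45,2,st)
E
```

```text
[0.0, 0.0, -0.9, 0.0, 0.0, 0.0] x 2
[0.66, 0.0, -0.08, 0.0, 0.0, 0.0] x 2
[0.66, 0.0, -0.08, 0.0, 0.0, 0.0] x 2
--
[-0.11, 0.09, 0.49, -0.0, -0.047, 0.0] x 1
[-0.03, 0.09, 0.51, -0.0, -0.047, 0.0] x 1
[0.04, 0.08, 0.5, -0.0, -0.046, 0.0] x 1
-- [ 0.62016775 -0.06157653  0.12683356] [ 0.62933993 -0.14578272  0.04168629]
[0.0, 0.0, 0.6, -0.0, -0.0, 0.0] x 2
[0.0, 0.0, 0.6, -0.0, -0.0, 0.0] x 2
```

Request:
move_arm --pt "0 0 0 0 0 0" --pt "0 0 0 0 0 0" --pt "0 0 0 0 0 0" --fingers 0.2

```text
time: 6.42
tool_pos: [0.6025, -0.1447, 0.2018]
tool_rot: [-3.141, 0.347, 1.679]
contact_force: [-0.2, 0.6, 0.6]
opening: 0.041
grip_force: 0.0
```

Request:
move_arm --pt "0 0 -0.3 0 0 0" --pt "0 0 -0.9 0 0 0" --pt "0 0 -0.9 0 0 0" --pt "0 0 -0.9 0 0 0"

```text
time: 6.92
tool_pos: [0.5993, -0.114, 0.2861]
tool_rot: [-3.141, 0.347, 1.679]
contact_force: [0.0, -0.1, -0.5]
opening: 0.0552
grip_force: 0.0
```

Request:
move_arm --pt "0.66 0 -0.08 0 0 0" --pt "0.66 0 -0.08 0 0 0"

```text
time: 7.18
tool_pos: [0.5913, -0.047, 0.2685]
tool_rot: [-3.136, 0.345, 1.683]
contact_force: [-0.9, -0.5, -0.0]
opening: 0.0549
grip_force: 0.0
```

Request:
move_arm --pt "0.66 0 -0.08 0 0 0" --pt "0.66 0 -0.08 0 0 0" --pt "0.66 0 -0.08 0 0 0"

```text
time: 7.55
tool_pos: [0.5856, 0.0142, 0.2558]
tool_rot: [-3.139, 0.347, 1.68]
contact_force: [0.4, -0.4, 0.6]
opening: 0.0551
grip_force: 0.0
```

```bash
python3 - <<'E'
from h import *
ims=[]
for n,(u0,v0,w,h) in dict(top=(240,90,140,140),side=(190,60,140,140)).items():
    c=cam(n); ims.append(cv2.resize(c['image'][v0:v0+h,u0:u0+w],(400,400),interpolation=2))
cv2.imwrite('pics/b.png',cv2.cvtColor(np.hstack(ims),cv2.COLOR_RGB2BGR))
R45=toolR(np.radians(45)); g=tcp(S(-.0915,0,.053),R45,.016)
st=plan(g-R45[:,2]*.12,R45,3)
E
```

```text
[-0.1, 0.09, 0.5, -0.0, -0.046, -0.0] x 1
[-0.02, 0.09, 0.5, -0.0, -0.047, -0.0] x 1
[0.05, 0.08, 0.5, -0.001, -0.046, -0.0] x 1
```

View pics/b.png

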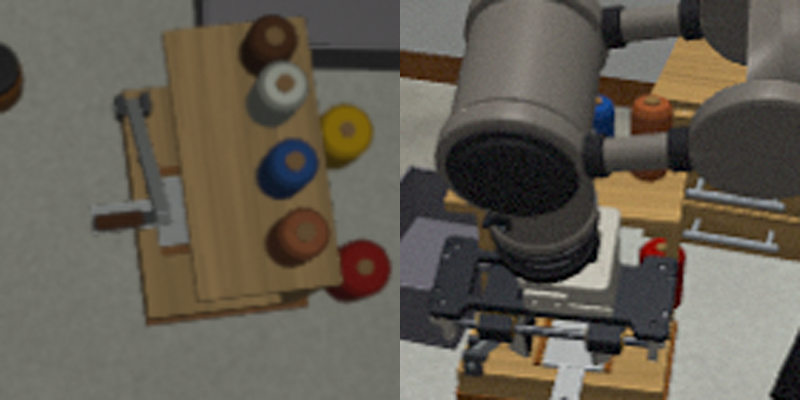

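The bar is up, with the handle at (125,215) over the tongue, and the plate is still in place. Next I tilt and go in beneath the handle.

Request:
move_arm --pt "-0.1 0.09 0.5 0 -0.046 0" --pt "-0.1 0.09 0.5 0 -0.046 0"

```text
time: 7.9
tool_pos: [0.5954, -0.0114, 0.2089]
tool_rot: [-3.131, 0.49, 1.683]
contact_force: [-0.0, 0.4, 0.5]
opening: 0.0551
grip_force: 0.0
```

Request:
move_arm --pt "-0.02 0.09 0.5 0 -0.047 0" --pt "-0.02 0.09 0.5 0 -0.047 0"

```text
time: 8.15
tool_pos: [0.6072, -0.035, 0.1665]
tool_rot: [-3.13, 0.636, 1.684]
contact_force: [-1.6, 0.1, -0.3]
opening: 0.0554
grip_force: 0.0
```

Request:
move_arm --pt "0.05 0.08 0.5 0 -0.046 0" --pt "0.05 0.08 0.5 0 -0.046 0" --pt "0.05 0.08 0.5 0 -0.046 0"

```text
time: 8.52
tool_pos: [0.6209, -0.0593, 0.1301]
tool_rot: [3.136, 0.781, 1.673]
contact_force: [-0.9, -0.3, 0.9]
opening: 0.0553
grip_force: 0.0
```

```bash
python3 - <<'E'
from h import *
ims=[]
for n,(u0,v0,w,h) in dict(top=(240,110,100,100),side=(190,120,120,120)).items():
    c=cam(n); ims.append(cv2.resize(c['image'][v0:v0+h,u0:u0+w],(400,400),interpolation=2))
cv2.imwrite('pics/c.png',cv2.cvtColor(np.hstack(ims),cv2.COLOR_RGB2BGR))
R45=toolR(np.radians(45)); g=tcp(S(-.0915,0,.053),R45,.016)
print(cur()[0]); st=plan(g,R45,2)
E
```

```text
[ 0.62126962 -0.05929091  0.13104356]
[0.01, -0.01, 0.62, 0.001, -0.001, -0.001] x 2
[0.0, -0.01, 0.63, 0.0, -0.0, -0.001] x 2
```

View pics/c.png

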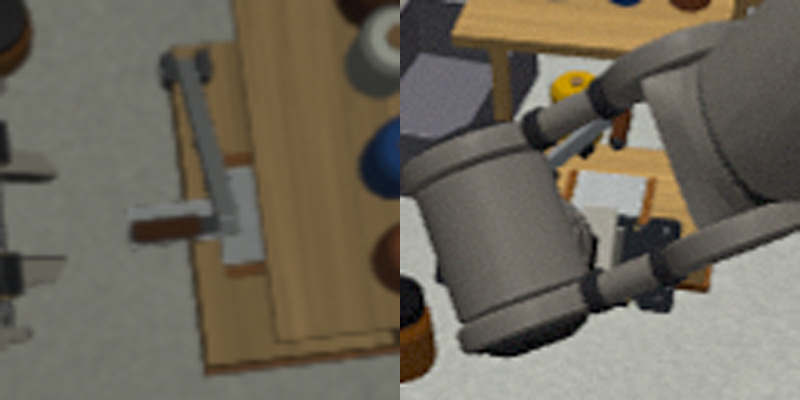

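The fingertips at (60,165) and (60,270) straddle the tongue line (row ~218). Next: check the clearance from the jar before going in.

```bash
python3 - <<'E'
from h import *
c=cam('side'); P=pts(c)[120:230,190:310].reshape(-1,3)
q=P[(P[:,1]>-.1)&(P[:,2]>.09)&(P[:,2]<.6)&(P[:,0]>.3)]
print('robot pts min z',np.nanpercentile(q[:,2],[1,5]),'x max',np.nanpercentile(q[:,0],99),'y',np.nanpercentile(q[:,1],[1,99]))
for z0 in(.1,.15,.2,.25,.3,.35):
    s=q[(q[:,2]>z0)&(q[:,2]<z0+.05)]; 
    if len(s): print(z0,len(s),np.nanpercentile(s,[2,98],axis=0).round(3).tolist())
E
```

```text
robot pts min z [0.19149456 0.2567809 ] x max 0.64321138070695 y [-0.01111838  0.22864603]
0.15 99 [[0.518, 0.015, 0.17], [0.703, 0.049, 0.197]]
0.2 232 [[0.524, -0.027, 0.21], [0.574, 0.057, 0.249]]
0.25 150 [[0.561, 0.026, 0.252], [0.585, 0.088, 0.297]]
0.3 341 [[0.535, 0.07, 0.303], [0.612, 0.233, 0.349]]
0.35 2004 [[0.485, 0.148, 0.352], [0.64, 0.227, 0.399]]
```

Nothing near the jar. I go in.

Request:
move_arm --pt "0.01 -0.01 0.4 0 0 0" --pt "0.01 -0.01 0.62 0 0 0"

```text
time: 8.93
tool_pos: [0.6237, -0.1032, 0.0832]
tool_rot: [3.139, 0.783, 1.676]
contact_force: [-1.3, 0.3, -0.6]
opening: 0.0552
grip_force: 0.0
```

Request:
move_arm --pt "0 -0.01 0.33 0 0 0" --pt "0 -0.01 0.63 0 0 0" --pt "0 -0.01 0.63 0 0 0"

```text
time: 9.3
tool_pos: [0.6284, -0.1469, 0.0378]
tool_rot: [-3.134, 0.778, 1.678]
contact_force: [0.1, -0.4, -0.3]
opening: 0.0549
grip_force: 0.0
```

```bash
python3 - <<'E'
from h import *
c=cam('top'); ims=[cv2.resize(c['image'][110:210,240:340],(400,400),interpolation=2)]
c=cam('side'); ims.append(cv2.resize(c['image'][120:240,190:310],(400,400),interpolation=2))
cv2.imwrite('pics/d.png',cv2.cvtColor(np.hstack(ims),cv2.COLOR_RGB2BGR))
R45=toolR(np.radians(45)); g=tcp(S(-.0915,0,.053),R45,.016)
print(cur()[0],g,cur()[2]['contact_force'])
E
```

```text
[ 0.62934868 -0.14540558  0.03938346] [ 0.62933993 -0.14578272  0.04168629] [ 0.3462287  -0.17366364 -0.23298303]
```

View pics/d.png

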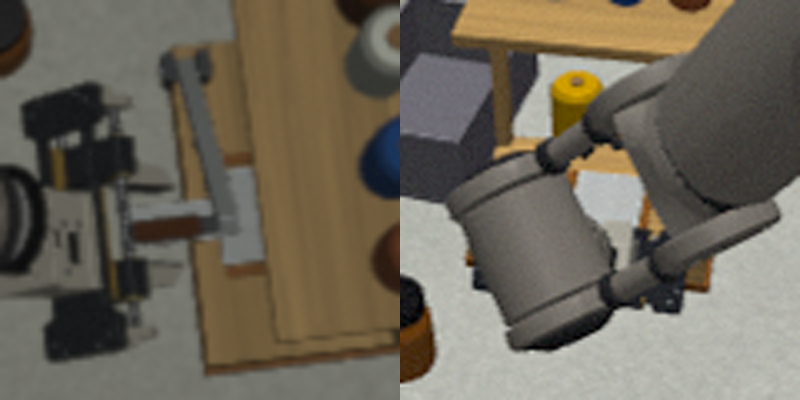

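The fingertips at (165,187) and (165,270) lie either side of the tongue, beneath the handle. I'll close now.

Request:
move_arm --pt "0 0 0 0 0 0" --pt "0 0 0 0 0 0" --pt "0 0 0 0 0 0" --pt "0 0 0 0 0 0" --pt "0 0 0 0 0 0" --pt "0 0 0 0 0 0" --fingers -1 --newtons 55

```text
time: 10.15
tool_pos: [0.6292, -0.1451, 0.0392]
tool_rot: [-3.137, 0.779, 1.679]
contact_force: [-0.7, 1.1, 2.4]
opening: 0.0289
grip_force: 55.0
```

```bash
python3 - <<'E'
from h import *
p,Rm,o=cur(); print(p,o['contact_force'],o['opening'])
for d in(.03,.06,.1): print(d,np.round(Rm.T@(-sx*d)/.1,3))
E
```

```text
[ 0.62917565 -0.14510134  0.03917311] [-0.72152172  1.06220599  2.42285407] 0.028916226535499363
0.03 [ 0.214 -0.001 -0.211]
0.06 [ 0.427 -0.002 -0.421]
0.1 [ 0.712 -0.003 -0.702]
```

Request:
move_arm --pt "0.18 0 -0.177 0 0 0" --pt "0.36 0 -0.354 0 0 0" --pt "0.5 0 -0.495 0 0 0" --pt "0.5 0 -0.495 0 0 0"

```text
time: 10.65
tool_pos: [0.6217, -0.0739, 0.0387]
tool_rot: [-3.136, 0.778, 1.681]
contact_force: [-0.2, 0.2, 0.4]
opening: 0.0294
grip_force: 55.0
```

```bash
python3 - <<'E'
from h import *
c=cam('top'); ims=[cv2.resize(c['image'][110:210,220:320],(400,400),interpolation=2)]
c=cam('side'); ims.append(cv2.resize(c['image'][120:240,190:310],(400,400),interpolation=2))
cv2.imwrite('pics/e.png',cv2.cvtColor(np.hstack(ims),cv2.COLOR_RGB2BGR))
E
```

```text
(no output)
```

View pics/e.png

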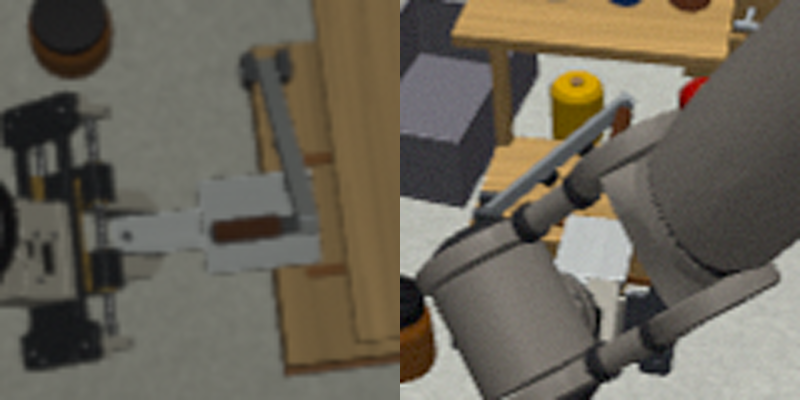

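```bash
cat >> h.py <<'E'
C=np.array([.442,.232,0]); b=np.radians(84.8); v=np.array([np.cos(b),np.sin(b),0]); u=np.cross(v,zh)
def place(h,ov=.027,ou=-.005):
    p0=np.array([.6292,-.1451,.0392]); R0=R.from_euler('xyz',[-3.137,.779,1.679]).as_matrix()
    oT=R0.T@(S(.0005,0,.05)-p0); yT=R0.T@np.c_[sx,sy,zh]   # plate in tool frame
    P=np.c_[-v,np.cross(zh,-v),zh]; R1=P@yT.T
    return C+v*ov+u*ou+zh*(.04+h)-R1@oT,R1
E
python3 - <<'E'
from h import *
c=cam('top'); print(ray(c,[[132,201],[184,205],[179,257],[127,251]],.04).round(3).tolist())
p,Rm,o=cur()
print('slide');st=plan(p-sx*.07+zh*.001,Rm,1)
print('up');st=plan(st[0]+zh*.12,Rm,2,st)
print('over');st=plan(*place(.10),5,st); print(st[0])
print('down');st=plan(*place(.02),1,st); print(st[0])
E
```

```text
[[0.525, 0.301, 0.04], [0.514, 0.144, 0.04], [0.36, 0.157, 0.04], [0.376, 0.313, 0.04]]
slide
[0.49, -0.0, -0.5, 0.0, 0.0, 0.0] x 2
up
[-0.42, -0.0, -0.43, 0.0, 0.0, 0.0] x 2
[-0.42, -0.0, -0.42, 0.0, 0.0, 0.0] x 2
over
[0.56, -0.26, -0.46, 0.009, 0.0, 0.009] x 2
[0.55, -0.29, -0.46, 0.009, 0.0, 0.009] x 2
[0.54, -0.32, -0.45, 0.009, 0.0, 0.009] x 2
[0.53, -0.35, -0.44, 0.009, 0.0, 0.009] x 2
[0.53, -0.37, -0.43, 0.008, 0.0, 0.009] x 2
[0.44687506 0.3405932  0.12923299]
down
[0.56, 0.0, 0.57, 0.0, 0.0, 0.0] x 2
[0.446645   0.34038042 0.04932741]
```

Request:
move_arm --pt "0.18 0 -0.18 0 0 0" --pt "0.36 0 -0.36 0 0 0" --pt "0.49 0 -0.5 0 0 0" --pt "0.49 0 -0.5 0 0 0"

```text
time: 11.3
tool_pos: [0.6144, -0.0049, 0.04]
tool_rot: [-3.137, 0.778, 1.68]
contact_force: [0.8, -0.6, -1.3]
opening: 0.0291
grip_force: 55.0
```

Request:
move_arm --pt "-0.2 0 -0.2 0 0 0" --pt "-0.42 0 -0.43 0 0 0"

```text
time: 11.55
tool_pos: [0.614, -0.0066, 0.1003]
tool_rot: [-3.134, 0.779, 1.68]
contact_force: [0.0, 0.3, -0.8]
opening: 0.029
grip_force: 55.0
```

Request:
move_arm --pt "-0.2 0 -0.2 0 0 0" --pt "-0.42 0 -0.42 0 0 0" --pt "-0.42 0 -0.42 0 0 0"

```text
time: 11.92
tool_pos: [0.6158, -0.0067, 0.1621]
tool_rot: [3.14, 0.779, 1.673]
contact_force: [0.6, -0.5, -1.9]
opening: 0.029
grip_force: 55.0
```

Request:
move_arm --pt "0.28 -0.13 -0.23 0.004 0 0.004" --pt "0.56 -0.26 -0.46 0.009 0 0.009"

```text
time: 12.18
tool_pos: [0.5802, 0.0628, 0.1516]
tool_rot: [-3.133, 0.779, 1.638]
contact_force: [0.8, 0.2, -0.9]
opening: 0.0288
grip_force: 55.0
```

Request:
move_arm --pt "0.28 -0.15 -0.23 0.004 0 0.004" --pt "0.55 -0.29 -0.46 0.009 0 0.009"

```text
time: 12.42
tool_pos: [0.5466, 0.1329, 0.1457]
tool_rot: [-3.133, 0.78, 1.6]
contact_force: [0.5, -0.1, -0.7]
opening: 0.0295
grip_force: 55.0
```

Request:
move_arm --pt "0.27 -0.16 -0.22 0.004 0 0.004" --pt "0.54 -0.32 -0.45 0.009 0 0.009"

```text
time: 12.68
tool_pos: [0.5131, 0.2021, 0.1399]
tool_rot: [-3.133, 0.781, 1.56]
contact_force: [0.3, -0.2, -1.5]
opening: 0.0291
grip_force: 55.0
```

Request:
move_arm --pt "0.27 -0.17 -0.22 0.004 0 0.004" --pt "0.53 -0.35 -0.44 0.009 0 0.009"

```text
time: 12.92
tool_pos: [0.4793, 0.2713, 0.1341]
tool_rot: [-3.133, 0.781, 1.52]
contact_force: [0.4, -0.1, -1.0]
opening: 0.0296
grip_force: 55.0
```

Request:
move_arm --pt "0.27 -0.18 -0.22 0.004 0 0.004" --pt "0.53 -0.37 -0.43 0.008 0 0.009" --pt "0.53 -0.37 -0.43 0.008 0 0.009" --pt "0.53 -0.37 -0.43 0.008 0 0.009"

```text
time: 13.42
tool_pos: [0.447, 0.34, 0.1283]
tool_rot: [-3.137, 0.781, 1.481]
contact_force: [-0.2, -0.1, -1.1]
opening: 0.0292
grip_force: 55.0
```

```bash
python3 - <<'E'
from h import *
ims=[]
for n,(u0,v0,w,h) in dict(top=(80,130,130,130),side=(190,200,180,180)).items():
    c=cam(n); P=pts(c); np.save(n+'P.npy',P); ims.append(cv2.resize(c['image'][v0:v0+h,u0:u0+w],(400,400),interpolation=2))
    hsv=cv2.cvtColor(c['image'],cv2.COLOR_RGB2HSV)
    m=(hsv[...,1]<40)&(hsv[...,2]>110)&(P[...,0]>.36)&(P[...,0]<.52)&(P[...,1]>.16)&(P[...,1]<.31)&(P[...,2]>.06)&(P[...,2]<.22)
    m=cv2.morphologyEx(m.astype(np.uint8),cv2.MORPH_OPEN,np.ones((3,3)))
    q=P[m>0]; 
    if len(q)>20:
        A=np.c_[q[:,:2]-q[:,:2].mean(0),np.ones(len(q))]; print(n,len(q),q.mean(0).round(4),np.linalg.lstsq(A,q[:,2],rcond=None)[0].round(3))
        r=cv2.minAreaRect((q[:,:2]*1000).astype(np.float32)); print(np.round(r[0]),np.round(r[1]),r[2])
cv2.imwrite('pics/f.png',cv2.cvtColor(np.hstack(ims),cv2.COLOR_RGB2BGR))
print(cur()[0]); print(plan(*place(.02),1))
E
```

```text
side 742 [0.4495 0.2534 0.146 ] [-0.012  0.019  0.146]
[442. 260.] [86. 69.] 84.44365692138672
[0.44727704 0.33975726 0.12895937]
[0.57, -0.0, 0.56, 0.0, 0.0, -0.0] x 2
(array([0.44715724, 0.34087787, 0.04906113]), array([[ 0.06503695,  0.99554014, -0.06833757],
       [ 0.70763364, -0.09429689, -0.70025905],
       [-0.70358001, -0.00281525, -0.71061047]]))
```

View pics/f.png

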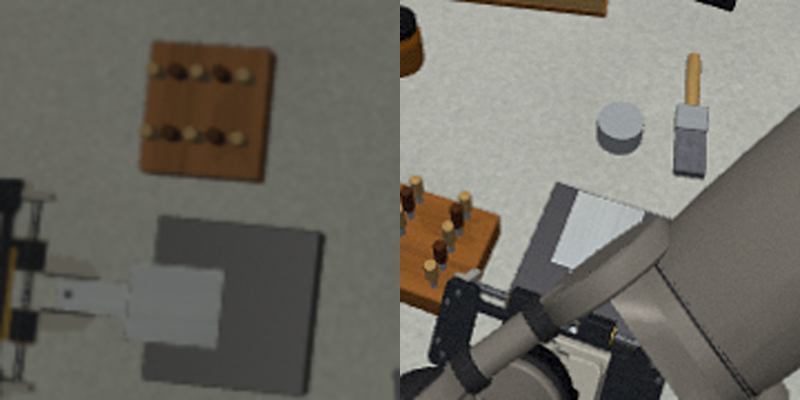

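The plate is held level, centred at (0.442, 0.260) over the slab, squared with it. Lowering.

Request:
move_arm --pt "0.28 0 0.28 0 0 0" --pt "0.57 0 0.56 0 0 0" --pt "0.57 0 0.56 0 0 0"

```text
time: 13.9
tool_pos: [0.4458, 0.3401, 0.0471]
tool_rot: [-3.132, 0.784, 1.483]
contact_force: [1.3, 0.4, -0.7]
opening: 0.0297
grip_force: 55.0
```

Request:
move_arm --pt "0.04 0 0.04 0 0 0" --pt "0.08 0 0.08 0 0 0" --pt "0.11 0 0.11 0 0 0" --pt "0.13 0 0.13 0 0 0" --pt "0.13 0 0.13 0 0 0" --pt "0.13 0 0.13 0 0 0"

```text
time: 14.65
tool_pos: [0.4466, 0.3424, 0.0312]
tool_rot: [-3.138, 0.779, 1.48]
contact_force: [0.6, 1.1, -0.7]
opening: 0.0295
grip_force: 55.0
```

Request:
move_arm --pt "0.01 0 0.01 0 0 0" --pt "0.015 0 0.015 0 0 0" --pt "0.015 0 0.015 0 0 0" --pt "0.015 0 0.015 0 0 0"

```text
time: 15.15
tool_pos: [0.4467, 0.3424, 0.0291]
tool_rot: [-3.138, 0.779, 1.48]
contact_force: [0.2, 0.7, 1.0]
opening: 0.0295
grip_force: 55.0
```

Request:
move_arm --pt "0 0 0 0 0 0" --pt "0 0 0 0 0 0" --pt "0 0 0 0 0 0" --pt "0 0 0 0 0 0" --pt "0 0 0 0 0 0" --pt "0 0 0 0 0 0" --fingers 0.2

```text
time: 15.9
tool_pos: [0.4466, 0.3423, 0.0289]
tool_rot: [-3.138, 0.779, 1.48]
contact_force: [1.5, -0.4, -0.5]
opening: 0.0549
grip_force: 0.0
```

Request:
move_arm --pt "0 0 -0.3 0 0 0" --pt "0 0 -0.7 0 0 0" --pt "0 0 -1 0 0 0" --pt "0 0 -1 0 0 0"

```text
time: 16.4
tool_pos: [0.4537, 0.4139, 0.1011]
tool_rot: [3.141, 0.776, 1.479]
contact_force: [0.0, 0.5, 0.1]
opening: 0.0553
grip_force: 0.0
```

```bash
python3 - <<'E'
from h import *
ims=[]
for n in('top','side'):
    c=cam(n); P=pts(c); ims.append(cv2.resize(c['image'],(400,300)))
    hsv=cv2.cvtColor(c['image'],cv2.COLOR_RGB2HSV)
    m=(hsv[...,1]<40)&(hsv[...,2]>115)&(P[...,0]>.36)&(P[...,0]<.52)&(P[...,1]>.16)&(P[...,1]<.308)&(P[...,2]>.03)&(P[...,2]<.1)
    m=cv2.morphologyEx(m.astype(np.uint8),cv2.MORPH_OPEN,np.ones((3,3)))
    q=P[m>0]
    if len(q)>20:
        A=np.c_[q[:,:2]-q[:,:2].mean(0),np.ones(len(q))]; print(n,len(q),np.linalg.lstsq(A,q[:,2],rcond=None)[0].round(3))
        r=cv2.minAreaRect((q[:,:2]*1000).astype(np.float32)); print(np.round(r[0]),np.round(r[1]),r[2])
cv2.imwrite('pics/g.png',cv2.cvtColor(np.hstack(ims),cv2.COLOR_RGB2BGR))
E
```

```text
side 1021 [-0.002  0.001  0.047]
[441. 262.] [92. 70.] 85.41087341308594
```

View pics/g.png

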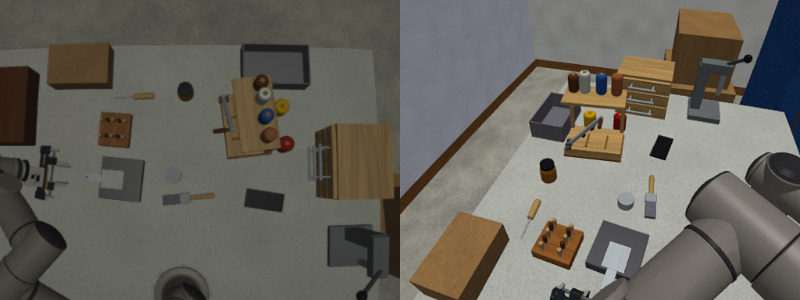

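The plate lies flat, its wide part at (105–125, 180) inside the slab (99–143). The bar is up and the bystanders have not moved.

```bash
python3 -c "
from cell import robot
print(robot.hand_in())"
```

```text
the job is handed in; nothing more can be done
None
```

I raised the clamp bar and left it up, slid the plate straight out, and laid it flat on the granite slab. The last pictures show the wide part about 10 mm inside the slab's edge and the other things where they were. I handed the job in at about 16.5 s, and no verdict came back.

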